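Clamp a machined bar under two snap-down straps

TASK

Lay the silver aluminium bar in the clamping fixture, setting it down rather than dropping it, centred so that both straps can cross it. Then press both hinged red straps down over it until each snaps past its catch and stays shut. Leave the brass bar, the tumbler and the air grinder where they are.

Things in the scene. Friction and masses are not known exactly. Their poses are not given: they have to be found in the camera images.
- fixture: Clamping fixture fixed to the bench: dark steel plate 124 (x) x 214 (y) x 18 mm, origin at the centre of its underside. Two pairs of aluminium blocks, 30 mm wide at y = +78 and -78 mm, 26.5 mm tall above the plate, inner faces at x = -18 and +18 mm, outer at -35 and +48 mm. Open on both sides between the pairs (|y| < 62 mm): room for fingers. Straps hinge on the +x blocks, catch on the -x blocks.
- bed (a point): The bed for the bar: centre of the 36 mm wide channel between the blocks, on its black floor strip (top of the plate, 18 mm above the bench). Axes as the fixture's; the bar lies along y. The well-laid bar has its origin here.
- alu_bar: Silver aluminium bar to be clamped, loose on the bench: 30 (x) x 210 (y, its long axis) x 26 mm (z), about 0.44 kg, four small dark bores on top. Origin at the centre of its underside. Either end may point either way in the fixture.
- strap_left (a joint): Hinge of the red strap at fixture y = +78 mm, rad: 0 = shut and snapped, level across the bed; it opens up and back (to fixture +x), 1.65 to 1.9 at the start, 2.1 at most. A light spring lifts it to about 1.1 if let go unsnapped. The last 0.13 rad goes against a ball catch: about 7 N down on the pad (stop only after 12 N, or at 0). Shut, it clears the bar's top by 2 mm.
- strap_right (a joint): The same for the red strap at fixture y = -78 mm.
- strap_left_pad (a point): Centre of the top face of the black press pad (34 x 32 mm) at the left strap's free end, 87 mm from the hinge pin and 6 mm above the strap's line through it. Turns with the strap; axes equal the fixture's when shut, when it lies at fixture (-47, 78, 57) mm. The strap is 26 mm wide, 9 mm thick. Standing open, this face looks back (+x).
- strap_right_pad (a point): The same on the right strap: shut, at fixture (-47, -78, 57) mm.
- strap_left_hinge (a point): Hinge pin of the left strap, at fixture (40, 78, 51) mm; the pin runs along the fixture's y.
- strap_right_hinge (a point): Hinge pin of the right strap, at fixture (40, -78, 51) mm.
- brass_bar: Yellow brass bar of the same size as the aluminium one, 0.85 kg, not wanted now. Origin at the centre of its underside.
- tumbler: Steel drinking tumbler with copper band and black lid, 74 mm across, 138 mm tall, standing; origin at the centre of its underside.
- grinder: Black and silver air die grinder lying on the bench, 230 mm along its x, 38 mm across; origin beneath its middle.
Mind the look-alikes: they are no part of the job. Leave any blue or purple look-alike of the alu_bar alone.

How it is judged (in metres and radians):
On the way:
1. the aluminium bar is brought down between the blocks to within 8 mm of the bed while still held in the fingers, both straps still open (x of alu_bar in the frame of fixture between -0.006 and 0.006 m and y of alu_bar in the frame of fixture between -0.018 and 0.018 m and z of alu_bar in the frame of fixture between 0.015 and 0.026 m and angle between the y axis of alu_bar and the y axis of fixture, either way round below 0.08 rad and contact force between the fingers and alu_bar above 0.5 N and value of joint each of strap_left, strap_right above 0.8 rad).
At the end, for the whole second after the job is handed in: The aluminium bar rests on the bed (underside within 2 mm of it), within 6 mm of the bed's middle across and 18 mm lengthwise, in line with it within 0.08 rad, at rest; both straps are snapped shut over it (joint values below 0.03 rad) and stay so with the robot clear (x of alu_bar in the frame of fixture between -0.006 and 0.006 m and y of alu_bar in the frame of fixture between -0.018 and 0.018 m and z of alu_bar in the frame of fixture below 0.02 m and angle between the y axis of alu_bar and the y axis of fixture, either way round below 0.08 rad and value of joint each of strap_left, strap_right below 0.03 rad and linear speed of alu_bar below 0.02 m/s); the robot touches nothing.
It fails at once if the brass bar is moved by more than 30 mm (distance of brass_bar from where it was at the start of the episode above 0.03 m).
It fails at once if the tumbler is moved by more than 30 mm (distance of tumbler from where it was at the start of the episode above 0.03 m).
It fails at once if the grinder is moved by more than 30 mm (distance of grinder from where it was at the start of the episode above 0.03 m).
It also fails if it takes over 64 s, if anything falls off the work surface, if the arm or the gripper's body presses on something with over 40 N, if the wrist force passes 120 N, or if a joint passes its speed limit or range.

ROBOT

A 6-joint arm with a two-finger parallel gripper is mounted at the origin on the work surface. World frame = base frame: x ahead of the robot, y to its left, z up, the work surface at z = 0. Lengths are in mm, angles in rad, forces in N, time in s.
With the tool pointing down it reaches from about 350 to 775 mm from the base axis. Payload 7.3 kg.
Tool frame: the origin (TCP) lies midway between the tips of the shut fingers; the grasp point (between the pads) lies 19 mm behind it; x points along the fingers, y is the direction in which the jaws open and shut, and the axes are right-handed (so a half turn about x gives the same grasp; the last joint's range is limited). The gripper opens to 92 mm and grips with 3 to 60 N. Pads are 19 mm wide; open, the fingers measure 130 mm over their backs; the gripper's body (75 mm by 190 mm) begins 47 mm behind the grasp point.
Start: joints at [-1.44, 0.342, 1.524, -0, 1.275, -0.146], TCP at [143.493, -505.029, 226.741] pointing down, gripper open.
Joint ranges: [-2.53, 2.53], [-0.77, 2.02], [0.04, 2.7], [-1, 4.14], [0.28, 2.66], [-3.11, 3.11]. Speed limits (rad/s): [2.57, 2.57, 3.14, 3.14, 3.14, 3.14].

INTERFACE

Orientations are given as [roll, pitch, yaw] about the fixed x, y, z axes, in that order (R = Rz(yaw) Ry(pitch) Rx(roll)).
In Python, from plant import bot gives the robot as it stands. The module is installed in compiled form; this text tells all that it offers.
- The arm moves only by the shell command python3 -m handwheel 'ROWS' [OPENING]. ROWS is JSON, a list that holds one entry, the list of rows, each a list of 4 numbers: the shift along the tool's x, y, z in cm, then the turn about the tool's x in rad. A call has 1 to 8 rows; each row shifts and turns the commanded pose from where the row before left it, along the tool's axes as they then stand; what a row does not reach is not made up. A row lasts 1/12 s, in which the tool goes at most 41.7 mm and 7.16 degrees, less where a joint would pass 70% of its speed; a pose out of reach is approached as far as the arm can. A call is refused whole if a number of a shift passes 4.17 or a number of a turn 0.125, either way. A call with a gripper value outside its range is refused whole. OPENING is the opening, from 0 (shut) to 1 (fully open), set as the call begins (- or left out, the last holds). The fingers move at their own pace and stop on an object; the grip force is fixed at half the most. Time passes only in rows, so rows that do not move let the fingers close. It gives the time, the measured TCP pose, the force and the opening at its end, in the units of the state.
- bot.get_obs(): the state, without advancing time (a new reading comes with each control period).
- bot.capture(name): name is "scene" or "side" or "wrist"; returns (picture, depth): 420x560x3 uint8, red, green, blue; 420x560 float32, mm along the optical axis (not along the pixel's ray), 0 where there is no reading.
- bot.camera_model(name): a dict with "fx", "fy", "cx", "cy" (pixels), "position" and "rotation" of the camera in the world. Camera axes: x right, y down, z forward; pixel columns grow to the right and rows downward; lengths in mm; the calibration is good to about 2 mm. A picture is of the moment at which its call begins: read the wrist's pose just before it. camera_model takes no time and is no camera call; for the wrist camera it gives the pose at the moment of the call.
- bot.close_job(): hands the job in, once; it reports no verdict.
Trained networks look in the newest picture that a camera, given by its name, has taken for a name from the list of things; names that differ only in an ending like _2 or _b are one class to them, and where a whole thing is asked for, a point or a joint stands for the part that bears it (a point fixed in the world has none). Each returns a list of dicts, best first, with "conf" (0 to 1); they miss things now and then, are a little off and sometimes report something else, mostly with a low value. They report only what shows in the picture. A call takes as long as a camera call. They do not tell look-alikes from the thing itself.
- bot.find_in(camera, label): "bbox" ([left, top, width, height] in pixels, round what is visible of it).
- bot.spot_point(camera, label): "point" ([column, row] in pixels: a listed point, or the origin of a listed thing).
The state is a dict: "time": time; "joint_positions": joint angles; "dq": joint speeds; "tau": joint torques, N m; "tool_pos": TCP position; "tcp_rot": TCP orientation; "contact_force": force on the tool from outside, world axes, zero at the start; "moment": the same for the moment, N m; "grip_width": finger opening in mm.
Only numpy, scipy, OpenCV 4.12 (cv2) and the standard library are available. Lean on these libraries where they do the work, as an engineer would, in place of code of your own. Each camera call takes 0.05 s, during which the arm holds its last target.

## Working session

There is one attempt and no reset: what is moved stays moved. The work goes in short steps, Python scripts to look and compute and a shell command to move; the robot and the scene stay as the last step left them, time stands still between calls to the robot, and variables do not carry over. Pictures are saved under pics/ and viewed, and the job is handed in when it is done.

```bash
mkdir -p pics
cat > h.py <<'E'
import numpy as np, cv2
from plant import bot
def snap(n,f):
    m=bot.camera_model(n); p,d=bot.capture(n); cv2.imwrite('pics/'+f+'.png',p[:,:,::-1]); np.savez('pics/'+f+'.npz',p=p,d=d,K=[m['fx'],m['fy'],m['cx'],m['cy']],R=np.array(m['rotation']),t=np.array(m['position'])); return p,d,m
def w(m,d,c,r,z=None):
    R=np.array(m['rotation']);t=np.array(m['position'])
    ray=R@np.array([(c-m['cx'])/m['fx'],(r-m['cy'])/m['fy'],1.0])
    if z is not None: return t+ray*(z-t[2])/ray[2]
    return t+ray*d[int(round(r)),int(round(c))]
E
python3 - <<'E'
from h import *
np.set_printoptions(precision=1,suppress=True)
for n in ['scene','side']:
    p,d,m=snap(n,n+'0'); print(n,m)
    for l in ['alu_bar','fixture','bed','strap_left_pad','strap_right_pad','strap_left_hinge','strap_right_hinge','brass_bar','tumbler','grinder']:
        try:
            for q in bot.spot_point(n,l)[:3]: print(l,q)
        except Exception as e: print(l,e)
    print(bot.find_in(n,'alu_bar'))
print(bot.get_obs())
E
```

```text
scene {'fx': 514.9157672397522, 'fy': 514.9157672397522, 'cx': 280.785149245738, 'cy': 211.00896928763981, 'position': array([1054.2,  686.1, 1201.1]), 'rotation': array([-2.4,  0. ,  2.4])}
alu_bar {'point': [407.3, 262.8], 'conf': 0.66}
alu_bar {'point': [288.2, 187.7], 'conf': 0.64}
alu_bar {'point': [324.6, 270.0], 'conf': 0.57}
fixture {'point': [245.0, 230.8], 'conf': 0.97}
bed {'point': [245.5, 229.7], 'conf': 0.74}
strap_left_pad {'point': [251.4, 227.5], 'conf': 0.63}
strap_right_pad {'point': [214.7, 197.1], 'conf': 0.6}
strap_left_hinge {'point': [256.4, 242.2], 'conf': 0.58}
strap_right_hinge {'point': [214.0, 215.2], 'conf': 0.62}
brass_bar {'point': [366.7, 311.5], 'conf': 0.62}
tumbler {'point': [317.3, 382.3], 'conf': 0.7}
grinder {'point': [227.5, 145.7], 'conf': 0.68}
[{'bbox': [296.9, 238.8, 51.9, 62.7], 'conf': 0.81}, {'bbox': [376.1, 237.7, 68.4, 48.6], 'conf': 0.73}, {'bbox': [278.3, 158.8, 22.8, 50.8], 'conf': 0.58}]
side {'fx': 398.2402291438469, 'fy': 398.2402291438469, 'cx': 280.16057531383484, 'cy': 217.31123558091912, 'position': array([358.1, 627.4, 851.1
[... 634 characters left out ...]
4.5], 'conf': 0.74}
tumbler {'point': [154.7, 357.4], 'conf': 0.91}
grinder {'point': [338.9, 140.7], 'conf': 0.69}
[{'bbox': [259.4, 249.5, 31.1, 81.6], 'conf': 0.96}, {'bbox': [347.2, 308.4, 25.4, 103.6], 'conf': 0.85}, {'bbox': [315.6, 184.8, 63.1, 33.7], 'conf': 0.65}, {'bbox': [240.4, 152.0, 50.9, 87.5], 'conf': 0.15}]
{'time': 1.2, 'joint_positions': array([-1.4,  0.3,  1.5, -0. ,  1.3, -0.1]), 'dq': array([-0.,  0., -0., -0., -0., -0.]), 'tau': array([  0. , -43.1, -24.4,   0.1,   0. ,  -0. ]), 'tool_pos': array([ 143.5, -505. ,  226.7]), 'tcp_rot': array([ 1.2,  1.6, -1.6]), 'contact_force': array([-0.7, -0. , -0. ]), 'moment': array([-0., -0., -0.]), 'grip_width': 91.83710257139259}
```

View pics/scene0.png

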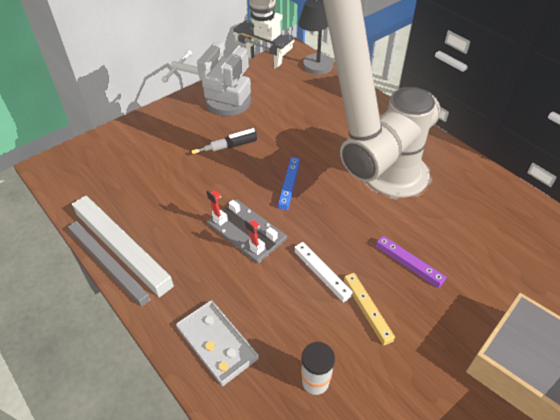

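View pics/side0.png

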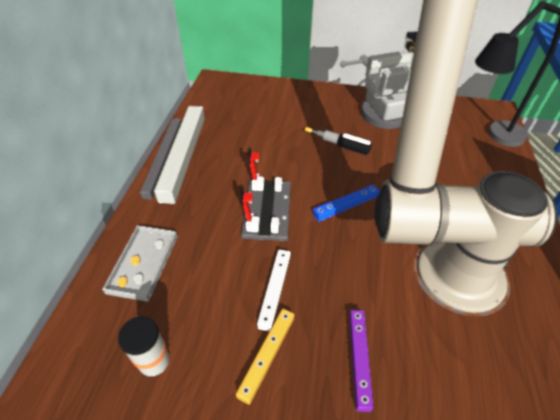

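```bash
cat >> h.py <<'E'
from scipy.spatial.transform import Rotation as Ro
def RM(r):
    r=np.array(r); return r if r.shape==(3,3) else Ro.from_euler('xyz',r).as_matrix()
def cloud(f):
    z=np.load('pics/'+f+'.npz'); K=z['K']; d=z['d']; R=RM(z['R'])
    v,u=np.mgrid[:420,:560]
    P=np.stack([(u-K[2])/K[0]*d,(v-K[3])/K[1]*d,d],-1)@R.T+z['t']
    P[d<=0]=np.nan
    return z['p'],P
E
python3 - <<'E'
from h import *
np.set_printoptions(precision=1,suppress=True,linewidth=150)
import warnings; warnings.filterwarnings('ignore')
for f,bb in [('scene0',(296,238,352,303)),('side0',(257,247,293,332))]:
    p,P=cloud(f)
    z=np.load('pics/'+f+'.npz'); print(z['R'], z['t'])
    a,b,c,d=bb
    S=np.zeros((420,560),bool); S[b:d,a:c]=1
    hsv=cv2.cvtColor(p,cv2.COLOR_RGB2HSV)
    M=S&(P[...,2]>18)&(P[...,2]<36)&(hsv[...,1]<70)
    print('table z',np.nanmedian(P[b:d,a:c,2][P[b:d,a:c,2]<12]))
    Q=P[M]; print(M.sum(),np.median(Q,0))
    r=cv2.minAreaRect(Q[:,:2].astype(np.float32)); print(r, cv2.boxPoints(r))
    q=Q[:,:2]-Q[:,:2].mean(0); u,s,vt=np.linalg.svd(q,full_matrices=0); print('axis',vt[0],np.degrees(np.arctan2(vt[0][1],vt[0][0])), Q.mean(0), np.ptp(q@vt.T,axis=0))
    # brass
    M=(P[...,2]>18)&(P[...,2]<36)&(hsv[...,1]>120)&(hsv[...,2]>150)&(hsv[...,0]>15)&(hsv[...,0]<32)
    n,L,st,ce=cv2.connectedComponentsWithStats(M.astype(np.uint8)); k=1+np.argmax(st[1:,4]); Q=P[L==k]
    print('brass',cv2.minAreaRect(Q[:,:2].astype(np.float32)),np.median(Q,0))
    # fixture
    pp={'scene0':(200,185,290,265),'side0':(235,145,296,245)}[f]
    a,b,c,d=pp
    S=np.zeros((420,560),bool); S[b:d,a:c]=1
    M=S&(P[...,2]>12)&(P[...,2]<24); 
    n,L,st,ce=cv2.connectedComponentsWithStats(M.astype(np.uint8)); k=1+np.argmax(st[1:,4]); Q=P[L==k]; print(st[k])
    print('fix',cv2.minAreaRect(Q[:,:2].astype(np.float32)),np.median(Q,0))
    M=S&(P[...,2]>40)&(P[...,2]<48)&(hsv[...,1]<70); Q=P[M]
    n,L,st,ce=cv2.connectedComponentsWithStats(M.astype(np.uint8))
    for k in range(1,n):
        if st[k,4]>4: Q=P[L==k]; print('blk',ce[k],st[k,4],Q.mean(0),Q.min(0),Q.max(0))
    M=S&(hsv[...,1]>150)&((hsv[...,0]<8)|(hsv[...,0]>172))&(P[...,2]>30)
    n,L,st,ce=cv2.connectedComponentsWithStats(M.astype(np.uint8))
    for k in range(1,n):
        if st[k,4]>10: Q=P[L==k]; print('red',ce[k],st[k,4],Q.min(0),Q.max(0),Q.mean(0))
for f,(a,b,c,d) in [('scene0',(190,170,360,310)),('side0',(220,140,310,340))]:
    im=cv2.imread('pics/'+f+'.png')[b:d,a:c]; cv2.imwrite('pics/crop_'+f+'.png',cv2.resize(im,None,fx=4 if f=='scene0' else 3,fy=4 if f=='scene0' else 3,interpolation=cv2.INTER_CUBIC))
E
```

```text
[-2.4  0.   2.4] [1054.2  686.1 1201.1]
table z -0.8310638772622951
743 [459.7 144.   24.7]
((443.32464599609375, 135.86717224121094), (211.48794555664062, 63.41366195678711), 88.40105438232422) [[408.7  31. ]
 [472.1  29.3]
 [478.  240.7]
 [414.6 242.5]]
axis [0. 1.] 88.29713252351638 [459.2 141.8  24.6] [211.5  63.6]
brass ((444.42474365234375, 297.189208984375), (210.4053955078125, 32.65190887451172), 74.06909942626953) [450.7 311.6  24.6]
[ 207  200   80   63 1727]
fix ((528.7020874023438, -116.77071380615234), (126.9172134399414, 220.02749633789062), 7.838343143463135) [ 533.3 -115.7   17.3]
blk [233.6 204.3] 38 [ 512.2 -197.5   43.1] [ 503.1 -215.4   40.1] [ 523.8 -181.4   46.4]
blk [222.2 213.7] 18 [ 560.6 -188.4   44. ] [ 555.6 -199.1   40.2] [ 565.6 -175.8   47.7]
blk [215.6 217.7] 24 [ 584.3 -188.6   43.8] [ 579.4 -205.4   40.4] [ 588.8 -173.7   47.4]
blk [270.9 231.7] 50 [492.6 -43.9  43.2] [482.9 -60.6  40.1] [503.  -27.1  47.8]
blk [260.4 242.9] 21 [540.4 -31.4  43.4] [536.  -44.   40.5] [545.4 -22.2  46.6]
blk [254.  246.8] 31 [563.2 -31.8  44.2] [555.2 -49.4  40.2] [56
[... 683 characters left out ...]
29248047) [440.9 308.   25.5]
[ 242  180   49   59 1972]
fix ((523.662841796875, -117.64315795898438), (124.27923583984375, 220.0404815673828), 7.342174053192139) [ 515.7 -109.6   17.7]
blk [259.6 180.9] 49 [ 560.5 -189.3   43.8] [ 551.5 -208.6   40. ] [ 575.9 -170.7   47.7]
blk [278.5 181.4] 47 [ 506.2 -198.1   43.6] [ 496.2 -212.7   40.6] [ 516.2 -181.8   46.7]
blk [254.7 221.5] 71 [540.2 -35.3  43.8] [530.4 -52.1  40.2] [551.6 -18.1  47.7]
blk [274.9 222.2] 63 [487.  -43.4  43.7] [476.1 -59.4  40.9] [496.7 -26.5  47. ]
red [253.4 162.5] 150 [ 560.  -202.3   63.4] [ 585.3 -172.   148.8] [ 574.4 -183.3  117.1]
red [246.6 203.6] 185 [543.4 -50.9  60.4] [567.3 -17.2 151.5] [556.5 -28.9 116.8]
```

View pics/crop_scene0.png

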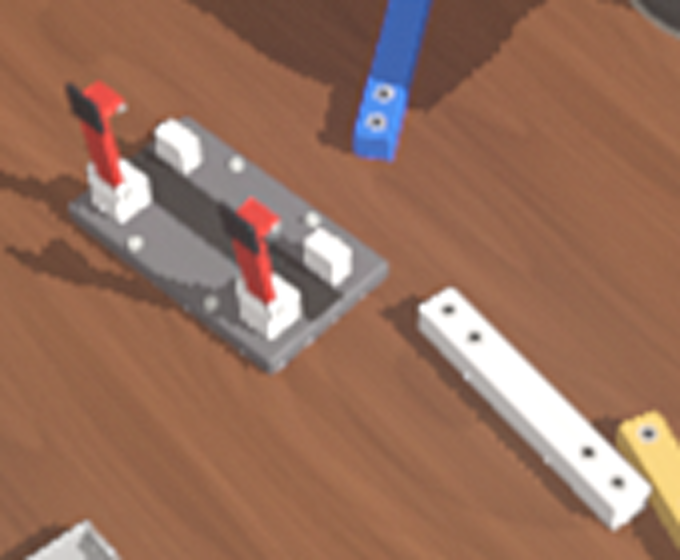

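View pics/crop_side0.png

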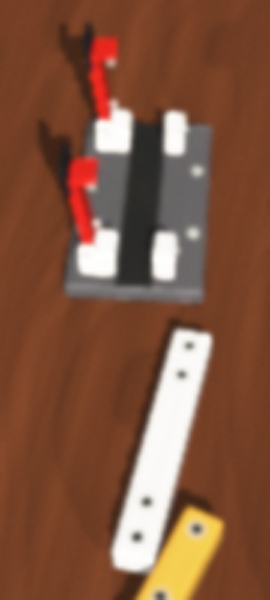

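```bash
cat >> h.py <<'E'
def tool():
    o=bot.get_obs(); R=Ro.from_euler('xyz',o['tcp_rot']).as_matrix(); return o,np.array(o['tool_pos']),R
def go(tgt,jyaw=None,verbose=1):
    """print the tool-frame shift in cm to reach world tgt TCP, and turn about tool x so that jaw axis has world yaw jyaw (deg)"""
    o,p,R=tool(); d=np.array(tgt)-p
    print('t',round(o['time'],2),'TCP',p.round(1),'shift cm along current tool axes',(R.T@d/10).round(2))
    if jyaw is not None:
        cur=np.degrees(np.arctan2(R[1,1],R[0,1])); dy=(jyaw-cur+90)%180-90
        print('jaw yaw',round(cur,1),'turn about tool x (rad) ',round(-np.radians(dy),4),' deg',round(dy,1))
    return R
E
python3 - <<'E'
from h import *
np.set_printoptions(precision=3,suppress=True,linewidth=150)
o,p,R=tool(); print(o['tcp_rot']); print(R)
for n in ['scene','side','wrist']: m=bot.camera_model(n); print(n,m['rotation'],m['position'])
import warnings; warnings.filterwarnings('ignore')
for f,bb in [('scene0',(296,238,352,303)),('side0',(257,247,293,332))]:
    p,P=cloud(f); a,b,c,d=bb
    S=np.zeros((420,560),bool); S[b:d,a:c]=1
    hsv=cv2.cvtColor(p,cv2.COLOR_RGB2HSV)
    M=S&(P[...,2]>18)&(P[...,2]<36)&(hsv[...,1]<40)&(hsv[...,2]>170)
    n,L,st,ce=cv2.connectedComponentsWithStats(M.astype(np.uint8)); k=1+np.argmax(st[1:,4]); Q=P[L==k]
    print(cv2.minAreaRect(Q[:,:2].astype(np.float32)))
E
```

```text
[ 1.228  1.571 -1.637]
[[-0.     0.273 -0.962]
 [-0.    -0.962 -0.273]
 [-1.     0.     0.   ]]
scene [-2.43   0.004  2.449] [1054.16   686.074 1201.123]
side [-2.427 -0.01  -2.96 ] [358.054 627.366 851.07 ]
wrist [ 2.876  0.    -1.294] [ 211.063 -485.438  385.071]
((458.8402099609375, 135.31735229492188), (211.78976440429688, 32.690731048583984), 87.23726654052734)
((452.87567138671875, 135.70220947265625), (210.23521423339844, 30.28420639038086), 87.64309692382812)
```

```bash
python3 -m handwheel '[[[-0.46,-1.65,-2.4,0],[-0.46,-1.65,-2.4,0],[-0.46,-1.65,-2.4,0],[-0.46,-1.65,-2.4,0],[-0.46,-1.65,-2.4,0],[-0.46,-1.65,-2.4,0],[-0.46,-1.65,-2.4,0],[-0.46,-1.65,-2.4,0]]]'
python3 -m handwheel '[[[-0.46,-1.65,-2.4,0],[-0.46,-1.65,-2.4,0],[-0.46,-1.65,-2.4,0],[-0.46,-1.65,-2.4,0],[-0.46,-1.65,-2.4,0],[-0.46,-1.65,-2.4,0],[-0.46,-1.65,-2.4,0],[-0.46,-1.65,-2.4,0]]]'
python3 -m handwheel '[[[-0.46,-1.65,-2.4,0],[-0.46,-1.65,-2.4,0],[-0.46,-1.65,-2.4,0],[-0.46,-1.65,-2.4,0],[0,0,0,-0.118],[0,0,0,-0.118],[0,0,0,-0.118],[0,0,0,-0.118]]]'
python3 -m handwheel '[[[0,0,0,-0.118],[0,0,0,-0.118],[0,0,0,-0.118],[0,0,0,-0.118],[0,0,0,-0.118],[0,0,0,-0.118],[0,0,0,-0.118],[0,0,0,-0.118]]]'
python3 -m handwheel '[[[0,0,0,0],[0,0,0,0]]]'
python3 - <<'E'
from h import *
o,p,R=tool(); print(o['time'],p,R.round(3),np.round(o['joint_positions'],3))
np.set_printoptions(precision=1,suppress=True,linewidth=150)
snap('wrist','w1')
m=bot.camera_model('wrist'); print(m)
for l in ['fixture','bed','strap_left_hinge','strap_right_hinge','strap_left_pad','strap_right_pad','alu_bar']:
    for q in bot.spot_point('wrist',l)[:2]: print(l,q)
E
```

```text
time: 1.87
tool_pos: [292.8, -324.4, 263.9]
tcp_rot: [1.839, 1.57, -1.026]
contact_force: [-0.4, 0.1, 0.0]
grip_width: 92.1
time: 2.53
tool_pos: [441.5, -144.8, 300.7]
tcp_rot: [2.075, 1.57, -0.79]
contact_force: [-0.1, -1.3, -1.0]
grip_width: 91.7
time: 3.2
tool_pos: [515.1, -56.1, 318.6]
tcp_rot: [-0.607, 1.571, -2.993]
contact_force: [0.5, 0.5, 0.8]
grip_width: 91.8
time: 3.87
tool_pos: [515.0, -56.4, 318.7]
tcp_rot: [-0.691, 1.571, -2.134]
contact_force: [-0.4, 0.3, 0.7]
grip_width: 91.9
time: 4.03
tool_pos: [515.0, -56.4, 318.7]
tcp_rot: [-0.368, 1.571, -1.821]
contact_force: [-0.5, -0.6, -0.0]
grip_width: 92.2
4.0333 [515.02728332 -56.39944733 318.68285066] [[-0.     0.993  0.118]
 [-0.     0.118 -0.993]
 [-1.    -0.     0.   ]] [-0.257  0.274  1.368 -0.     1.5   -0.375]
{'fx': 293.3043878411742, 'fy': 293.3043878411742, 'cx': 279.7016034013849, 'cy': 210.44564707747386, 'position': array([506.6,  13.9, 477. ]), 'rotation': array([2.9, 0. , 0.1])}
fixture {'point': [281.2, 213.2], 'conf': 0.7}
bed {'point': [279.3, 213.9], 'conf': 0.7}
strap_left_hinge {'point': [309.5, 169.4], 'conf': 0.97}
strap_right_hinge {'point': [304.3, 266.7], 'conf': 0.6}
strap_right_pad {'point': [324.7, 295.3], 'conf': 0.6}
alu_bar {'point': [150.9, 230.9], 'conf': 0.83}
```

View pics/w1.png

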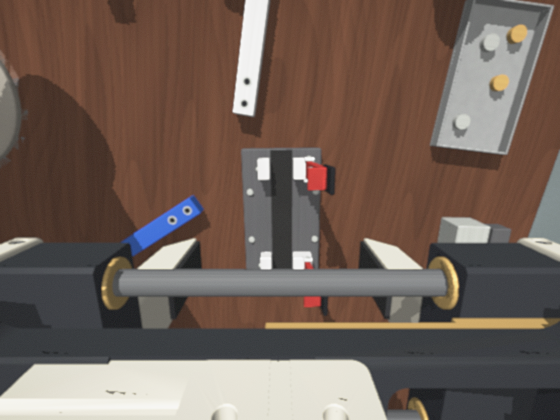

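Run:
```python
from h import *
np.set_printoptions(precision=1,suppress=True,linewidth=150)
import warnings; warnings.filterwarnings('ignore')
p,P=cloud('w1')
hsv=cv2.cvtColor(p,cv2.COLOR_RGB2HSV)
print('table z',np.nanmedian(P[120:230,205:235,2]))
S=np.zeros((420,560),bool); S[140:262,230:335]=1
M=S&(P[...,2]>12)&(P[...,2]<24)
n,L,st,ce=cv2.connectedComponentsWithStats(M.astype(np.uint8)); k=1+np.argmax(st[1:,4]); Q=P[L==k]
print('plate vis',st[k],cv2.minAreaRect(Q[:,:2].astype(np.float32)),np.median(Q[:,2]))
# black strip
M2=M&(hsv[...,2]<38)
for r in range(150,262,10):
    row=p[r,240:325].max(1); print(r,row[::3])
M=S&(P[...,2]>40)&(P[...,2]<48)&(hsv[...,1]<70)
n,L,st,ce=cv2.connectedComponentsWithStats(M.astype(np.uint8))
for k in range(1,n):
    if st[k,4]>4: Q=P[L==k]; print('blk',ce[k],st[k],Q.mean(0),Q.min(0),Q.max(0))
im=cv2.imread('pics/w1.png')[140:310,230:345]; cv2.imwrite('pics/w1c.png',cv2.resize(im,None,fx=3.5,fy=3.5,interpolation=cv2.INTER_CUBIC))
```

```text
table z 0.40491005459500684
plate vis [ 241  148   80  114 7408] ((522.8572387695312, -105.3167495727539), (124.23848724365234, 189.3140411376953), 7.188134670257568) 18.435663361994898
150 [112 121 121 120 119 121 116 118 118 120  97  84  83  81  83  81  74  81 113 116 114 113 115 115 116 114 114 106 119]
160 [112 111 114 115 113 112 239 243 244 247  98  59  58  58  58  58  57  67 243 245 245 245 215 223 223 120 113  82 113]
170 [108 112 113 112 113 131 234 241 242 245 100  53  57  57  55  58  55  68 240 242 243 245 148 202 210 212 209 209 214]
180 [109 108 115 114 113 113 135 123 122 111  66  41  55  57  57  59  56  68  98  92  93 146 241 200 204 205 207 208 221]
190 [114 106 136 221 164 114 111 112  84  75  67  43  53  56  59  56  59  70 110  89  76  76  77 131 142 152 148 127 104]
200 [115 111 111 112 112 114 109 114 111 110 103  55  56  57  55  57  56  67 111 109 112 110 110  87  74  76  73  89 116]
210 [116 104 112 110 110 113 112 108 109 110 104  56  57  59  58  58  57  73 110 108 109 110 111 111 111  98  69  75  98]
220 [117 116 112 110 111 111 108 108 108 108 104  59  56  59
[... 267 characters left out ...]
9 110 111 109 109 177 205  95 104 110]
250 [114 111 104 110 110 113 110 112 115 116 112  60  57  58  58  58  59  71 124 124 126 126 126 125 110 109  81 107 114]
260 [109 110 103 111 112 112 108 237 241 242 231  49  57  56  55  57  58  78 242 243 243 236 242 243 193 109  78 112 113]
blk [262.5 168.9] [255 159  14  21 248] [487.6 -42.9  44.7] [476.4 -58.6  40.4] [497.2 -27.9  47.2]
blk [298.5 169. ] [293 159  13  21 249] [540.3 -36.9  44.6] [530.6 -52.5  41.8] [551.5 -21.6  47.8]
blk [265.1 259. ] [260 257  11   5  54] [ 506.5 -185.8   44.1] [ 498.2 -190.    40.1] [ 514.7 -182.4   47.4]
blk [298.  258.7] [293 256  13   6  55] [ 558.8 -179.1   44.1] [ 550.6 -183.9   40.2] [ 569.  -172.3   48. ]
```

View pics/w1c.png

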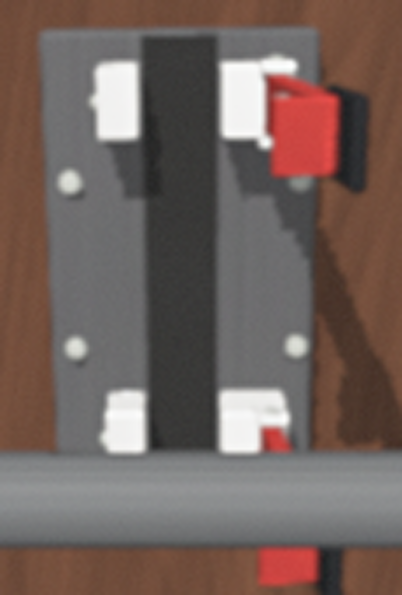

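```bash
python3 -m handwheel '[[[1.0,-0.6,-3.28,0],[1.0,-0.6,-3.28,0],[1.0,-0.6,-3.28,0],[1.0,-0.6,-3.28,0],[1.0,-0.6,-3.28,0],[1.0,-0.6,-3.28,0],[0,0,0,0.081],[0,0,0,0.081]]]'
python3 -m handwheel '[[[0,0,0,0],[0,0,0,0]]]'
python3 - <<'E'
from h import *
np.set_printoptions(precision=2,suppress=True,linewidth=150)
p,d,m=snap('wrist','w2')
for q in bot.spot_point('wrist','alu_bar')[:3]: print(q)
p,P=cloud('w2')
hsv=cv2.cvtColor(p,cv2.COLOR_RGB2HSV)
M=(P[...,2]>18)&(P[...,2]<34)&(hsv[...,1]<40)&(hsv[...,2]>170)
n,L,st,ce=cv2.connectedComponentsWithStats(M.astype(np.uint8))
for k in range(1,n):
    if st[k,4]>300:
        Q=P[L==k]; print(st[k],cv2.minAreaRect(Q[:,:2].astype(np.float32)),np.median(Q[:,2]))
go([456,135,100],-2.5)
E
```

```text
time: 5.1
tool_pos: [454.3, 136.4, 258.2]
tcp_rot: [-1.462, 1.57, -3.073]
contact_force: [0.2, 0.5, 0.4]
grip_width: 91.5
time: 5.27
tool_pos: [455.4, 134.6, 258.8]
tcp_rot: [1.053, 1.571, -0.556]
contact_force: [-0.4, -0.5, -0.8]
grip_width: 92.1
{'point': [279.1, 180.1], 'conf': 0.67}
[ 268  102   23  154 3268] ((454.2508850097656, 136.42718505859375), (208.17835998535156, 29.953617095947266), 87.22840118408203) 26.32228565100837
t 5.37 TCP [455.5 134.2 258.8] shift cm along current tool axes [15.88  0.04 -0.08]
jaw yaw -2.2 turn about tool x (rad)  0.005  deg -0.3
```

View pics/w2.png

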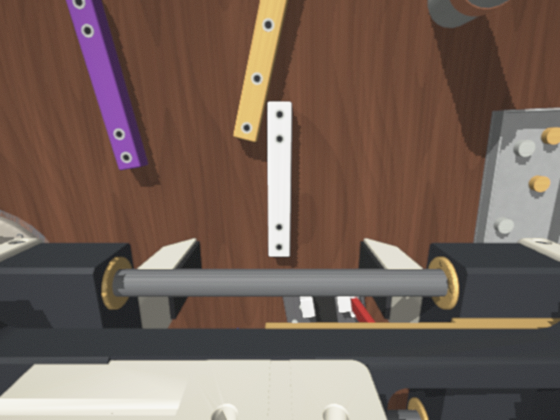

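```bash
python3 -m handwheel '[[[3.6,-0.02,-0.03,0.01],[3.6,-0.02,-0.03,0],[3.6,-0.02,-0.03,0],[3.6,-0.02,-0.03,0],[3.6,-0.02,-0.03,0],[3.0,0,-0.03,0],[2,0,0,0],[1.2,0,0,0]]]'
python3 -m handwheel '[[[0,0,0,0],[0,0,0,0]]]'
python3 - <<'E'
from h import *
go([454.5,136,4],-2.7)
E
```

```text
time: 6.03
tool_pos: [453.3, 135.7, 14.2]
tcp_rot: [-1.365, 1.567, -2.985]
contact_force: [0.2, 0.4, 0.5]
grip_width: 92.2
time: 6.2
tool_pos: [454.5, 136.0, 16.5]
tcp_rot: [-1.314, 1.57, -2.935]
contact_force: [-0.4, 0.0, 0.9]
grip_width: 92.1
t 6.2 TCP [454.5 136.   16.5] shift cm along current tool axes [ 1.25 -0.   -0.  ]
jaw yaw -2.9 turn about tool x (rad)  -0.0028  deg 0.2
```

```bash
python3 -m handwheel '[[[0.5,0,0,0],[0.5,0,0,0],[0.25,0,0,0],[0,0,0,0],[0,0,0,0]]]'
python3 -m handwheel '[[[0,0,0,0],[0,0,0,0],[0,0,0,0],[0,0,0,0],[0,0,0,0],[0,0,0,0],[0,0,0,0],[0,0,0,0]]]' 0
python3 -m handwheel '[[[0,0,0,0],[0,0,0,0],[0,0,0,0],[0,0,0,0]]]'
python3 - <<'E'
from h import *
go([454.5,136,4],-2.7)
E
```

```text
time: 6.62
tool_pos: [454.5, 136.4, 4.4]
tcp_rot: [1.514, 1.57, -0.107]
contact_force: [0.7, 0.0, -0.4]
grip_width: 91.9
time: 7.28
tool_pos: [454.5, 136.4, 4.2]
tcp_rot: [0.908, 1.571, -0.713]
contact_force: [-0.1, -0.3, -0.7]
grip_width: 42.9
time: 7.62
tool_pos: [454.5, 136.4, 4.2]
tcp_rot: [-0.016, 1.571, -1.636]
contact_force: [-0.5, 0.2, 0.0]
grip_width: 29.5
t 7.62 TCP [454.5 136.4   4.2] shift cm along current tool axes [0.02 0.01 0.04]
jaw yaw -2.9 turn about tool x (rad)  -0.0027  deg 0.2
```

```bash
python3 -m handwheel '[[[-0.5,0,0,0],[-1,0,0,0],[-2,0,0,0],[-3,0,0,0],[-3,0,0,0],[-3,0,0,0],[-3,0,0,0],[-2.5,0,0,0]]]'
python3 -m handwheel '[[[0,0,0,-0.088],[0,0,0,-0.088],[0,0,0,0],[0,0,0,0]]]'
python3 - <<'E'
from h import *
p,d,m=snap('wrist','w3')
go([524.2,-117.4,185],7.2); print(bot.get_obs()['grip_width'])
p,P=cloud('w3')
hsv=cv2.cvtColor(p,cv2.COLOR_RGB2HSV)
M=(hsv[...,1]<40)&(hsv[...,2]>170)&(P[...,2]>150)&(P[...,2]<230); M[250:]=0
n,L,st,ce=cv2.connectedComponentsWithStats(M.astype(np.uint8))
for k in range(1,n):
    if st[k,4]>300:
        Q=P[L==k]; print(st[k],cv2.minAreaRect(Q[:,:2].astype(np.float32)),np.median(Q,0))
E
```

```text
time: 8.28
tool_pos: [454.0, 136.4, 186.8]
tcp_rot: [1.729, 1.57, 0.108]
contact_force: [1.2, 0.1, -5.4]
grip_width: 29.5
time: 8.62
tool_pos: [453.8, 136.3, 184.3]
tcp_rot: [-1.437, 1.57, -2.884]
contact_force: [0.3, -0.2, -5.2]
grip_width: 29.8
t 8.67 TCP [453.9 136.3 184.1] shift cm along current tool axes [-0.09  3.86 26.04]
jaw yaw 7.1 turn about tool x (rad)  -0.0025  deg 0.1
29.774893040591305
[  227    49    86   201 12217] ((439.8495788574219, 192.38619995117188), (42.67321014404297, 94.08025360107422), 6.628483295440674) [445.55049556 199.57757197 206.48997352]
```

View pics/w3.png

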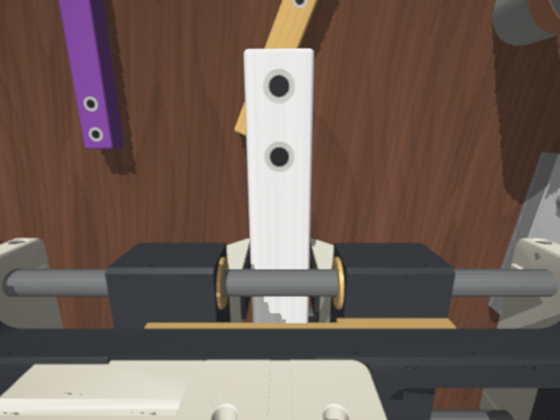

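Run:
```python
from h import *
np.set_printoptions(precision=2,suppress=True,linewidth=150)
o,t,R=tool()
p,P=cloud('w3')
hsv=cv2.cvtColor(p,cv2.COLOR_RGB2HSV)
T=(P-t)@R   # tool frame
for r in range(60,241,20):
    c=np.where((np.abs(P[r,:,2]-206.5)<4)&(hsv[r,:,2]>120)&(np.arange(560)>200)&(np.arange(560)<360))[0]
    a,b=T[r,c[0]],T[r,c[-1]]
    print(r,c[0],c[-1],a,b,'mid y',(a[1]+b[1])/2)
Q=T[49:56,250:305]; q=T[45:60,279]; print(q[:, [0,2]])
```

```text
60 244 313 [-21.63 -15.46 -99.78] [-20.7   13.93 -99.98] mid y -0.7663797896688305
80 244 312 [-19.44 -15.96 -92.27] [-21.19  13.68 -92.  ] mid y -1.1379731874204149
100 245 312 [-21.33 -15.56 -83.85] [-21.6   13.87 -83.83] mid y -0.8433508935150771
120 246 311 [-21.72 -15.33 -75.42] [-21.27  13.71 -75.44] mid y -0.812741980231233
140 246 311 [-20.49 -15.73 -66.71] [-21.21  13.96 -66.74] mid y -0.8860066375991016
160 247 310 [-20.62 -15.52 -57.66] [-21.9   13.68 -57.79] mid y -0.9214105499543841
180 248 310 [-20.24 -15.36 -48.21] [-21.61  13.96 -48.44] mid y -0.6996436651082254
200 249 310 [-21.91 -14.97 -38.85] [-21.15  14.27 -38.68] mid y -0.34859119950477524
220 249 309 [-21.35 -15.3  -28.68] [-21.39  14.03 -28.7 ] mid y -0.636548634580679
240 250 309 [-20.94 -15.13 -18.1 ] [-20.06  14.45 -17.78] mid y -0.34332988528995667
[[ 158.   -151.06]
 [ 157.29 -150.01]
 [ 158.1  -149.34]
 [ 156.55 -148.08]
 [ -20.92 -104.17]
 [ -21.71 -103.6 ]
 [ -21.64 -103.23]
 [ -22.47 -102.66]
 [ -21.73 -102.45]
 [ -21.64 -102.09]
 [ -22.08 -101.61]
 [ -22.47 -101.14]
 [ -22.77 -100.69]
 [ -22.35 -100.4 ]
 [ -22.71  -99.94]]
```

```bash
python3 -m handwheel '[[[0,0.3,2.0,0],[0,0.55,3.5,0],[0,0.55,3.6,0],[0,0.55,3.6,0],[0,0.55,3.6,0],[0,0.55,3.6,0],[0,0.55,3.6,0],[0,0.3,2.5,0]]]'
python3 -m handwheel '[[[0,0,0,0],[0,0,0,0],[0,0,0,0]]]'
python3 - <<'E'
from h import *
np.set_printoptions(precision=2,suppress=True,linewidth=150)
p,d,m=snap('wrist','w4')
for n in ['scene','side']: snap(n,n+'4')
go([524.8,-117.4,185],7.2); o,t,R=tool(); print(o['grip_width'])
p,P=cloud('w4')
for r in (60,110,150,170): print(r,P[r,::20,2].round(0))
im=cv2.imread('pics/side4.png')[130:260,200:340]; cv2.imwrite('pics/side4c.png',cv2.resize(im,None,fx=4,fy=4,interpolation=cv2.INTER_CUBIC))
E
```

```text
time: 9.33
tool_pos: [526.2, -119.8, 183.7]
tcp_rot: [-0.71, 1.57, -2.158]
contact_force: [0.6, -0.2, -5.6]
grip_width: 29.5
time: 9.58
tool_pos: [525.2, -116.1, 183.6]
tcp_rot: [-2.24, 1.569, 2.597]
contact_force: [0.0, 0.5, -4.7]
grip_width: 30.1
t 9.73 TCP [ 525.5 -115.4  184.1] shift cm along current tool axes [-0.09 -0.1   0.19]
jaw yaw 7.3 turn about tool x (rad)  0.0013  deg -0.1
29.958585603901014
60 [  0.   1.   1.   0.   0.   1.   0.   0.   2.  -0.   1.  -0.   1. 205. 206. 206.   1.   2.  -1.   1.   1.  -1.  -0.   0.  -0.   1.  21.  14.]
110 [  1.   0.  nan   0.  -0.  -0.   1.   1.   0.   1.   1.   1.  19. 207. 206. 206.  63. 139. 142.  -0.  -1.   1.   1.   0.   0.   1.   1.   1.]
150 [  1.   1.   1.  -1.  -0.  -0.   0.   0.   0.  -2.   0.   0.  19. 206. 206. 205.  18.  -2.   1.  -0.   2.  -0.   2.   1.  -1.   1.   0.  -0.]
170 [ -1.   1.   2.   1.   1.  -1.  -0.  nan   0.   1.  -1.   1.  18. 206. 206. 206.  20.  -1.   1.  -0.   0.  -0.   1.   1.   1.   1.   1.   0.]
```

View pics/w4.png

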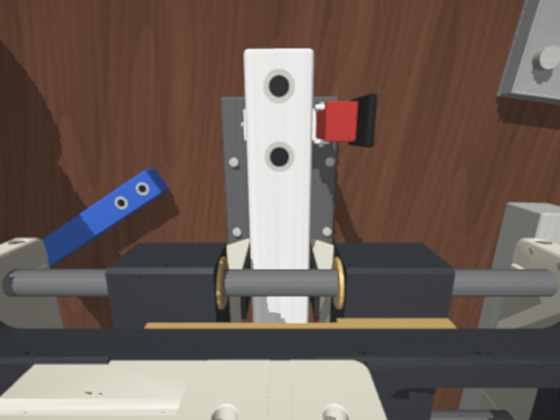

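View pics/side4c.png

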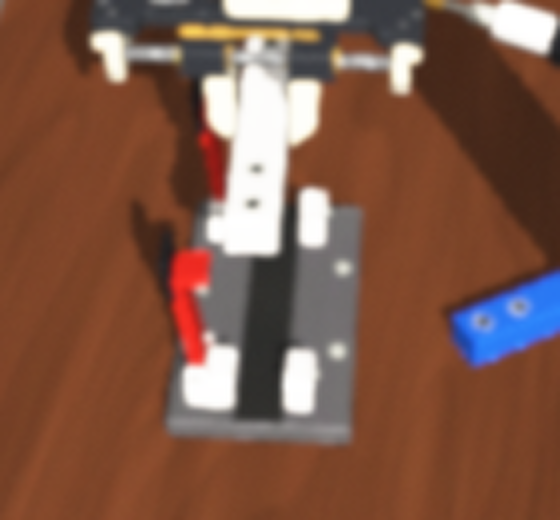

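Run:
```python
from h import *
np.set_printoptions(precision=2,suppress=True,linewidth=150)
o,t,R=tool()
p,P=cloud('w4'); T=(P-t)@R
L=[];Rr=[]
for r in range(104,236,6):
    v=np.abs(P[r,:,2]-18)<6; v[:215]=0; v[345:]=0
    c=np.where(v)[0]
    # bar edges
    b=np.where(np.abs(P[r,:,2]-206)<6)[0]; b=b[(b>230)&(b<330)]
    l=T[r,c[0]]; q=T[r,c[-1]]
    L.append(l); Rr.append(q)
    print(r,c[0],c[-1],l[1:],q[1:],'mid',(l[1]+q[1])/2,'bar mid',(T[r,b[0],1]+T[r,b[-1],1])/2)
L=np.array(L);Rr=np.array(Rr)
print(np.polyfit(L[:,2],L[:,1],1),np.polyfit(Rr[:,2],Rr[:,1],1))
for c in (228,236,242): 
    rr=np.where(np.abs(P[80:130,c,2]-18)<6)[0]+80; print(c,rr[0],T[rr[0],c])
```

```text
104 221 318 [-61.68 -97.31] [ 39.25 -97.09] mid -11.213299147808332 bar mid -0.9291216516577627
110 221 242 [-62.22 -91.47] [-40.03 -91.32] mid -51.12399023226983 bar mid -0.9450889074821021
116 221 242 [-62.81 -85.54] [-40.36 -85.4 ] mid -51.58520332204792 bar mid -0.9571686254172169
122 222 241 [-61.96 -79.44] [-41.58 -79.34] mid -51.770147925695966 bar mid -0.9992657184115679
128 222 241 [-61.94 -73.29] [-41.81 -73.24] mid -51.874345466890745 bar mid -0.9482847040853644
134 222 243 [-62.67 -67.11] [-39.84 -67.07] mid -51.252605775414935 bar mid -0.9404906149869099
140 223 244 [-61.67 -60.88] [-39.11 -60.82] mid -50.391734375825514 bar mid -1.0103574458139626
146 223 336 [-62.1  -54.55] [ 60.36 -54.18] mid -0.8690762866997233 bar mid -0.6566874377358385
152 223 335 [-62.47 -48.16] [ 59.47 -47.81] mid -1.4984408267802642 bar mid -0.7997561308507928
158 223 335 [-62.84 -41.7 ] [ 59.62 -41.43] mid -1.6105768730686592 bar mid -0.721669646008186
164 224 335 [-62.05 -35.19] [ 59.94 -34.9 ] mid -1.0536006017329989 bar mid -1.091967426485187
170 224 335 [-62.26 -28.69] [ 60.42 -28.2 ] mid 
[... 416 characters left out ...]
262233273
200 226 333 [-61.85   5.37] [59.73  5.88] mid -1.0622399018567066 bar mid -0.5366363746660978
206 226 333 [-62.1   12.25] [59.81 12.6 ] mid -1.145572134381304 bar mid -0.8622709200685597
212 226 333 [-62.82  19.85] [60.51 20.26] mid -1.1549163015192079 bar mid -0.9011928714061739
218 227 332 [-61.72  26.59] [59.41 27.05] mid -1.1544977228114135 bar mid -0.8491684521112663
224 227 332 [-62.03  33.76] [59.51 33.95] mid -1.2570170666567364 bar mid -0.9791292830503764
230 227 332 [-62.78  41.78] [59.87 41.34] mid -1.452438826730699 bar mid -0.5016069226995343
[ -0.   -62.36] [ 0.75 54.31]
228 97 [ 167.54  -54.43 -104.34]
236 97 [ 167.22  -46.06 -104.29]
242 97 [ 165.79  -39.64 -104.12]
```

```bash
python3 -m handwheel '[[[1,-0.03,0.2,0],[2,0,0,0],[2,0,0,0],[2,0,0,0],[2,0,0,0],[2,0,0,0],[1,0,0,0],[0.5,0,0,0]]]'
python3 -m handwheel '[[[0,0,0,0],[0,0,0,0],[0,0,0,0]]]'
python3 - <<'E'
from h import *
snap('wrist','w5');snap('side','side5')
go([525.1,-117.4,22.5],7.3); o,t,R=tool(); print(o['grip_width'],o['contact_force'].round(1))
im=cv2.imread('pics/side5.png')[130:260,200:340]; cv2.imwrite('pics/side5c.png',cv2.resize(im,None,fx=4,fy=4,interpolation=cv2.INTER_CUBIC))
E
```

```text
time: 10.4
tool_pos: [524.7, -117.9, 57.3]
tcp_rot: [-2.032, 1.568, 2.807]
contact_force: [0.4, -0.1, -5.1]
grip_width: 29.8
time: 10.65
tool_pos: [526.6, -118.9, 60.3]
tcp_rot: [1.053, 1.568, -0.392]
contact_force: [1.1, 0.5, -5.2]
grip_width: 29.5
t 10.75 TCP [ 526.5 -118.9   60.3] shift cm along current tool axes [ 3.78 -0.13 -0.17]
jaw yaw 7.2 turn about tool x (rad)  -0.0013  deg 0.1
29.879543650017684 [ 0.   0.2 -5.8]
```

View pics/w5.png

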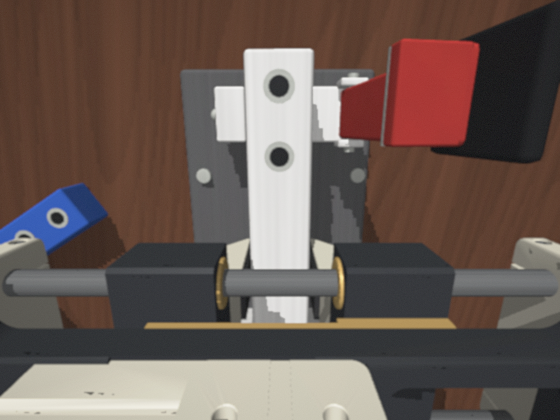

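View pics/side5c.png

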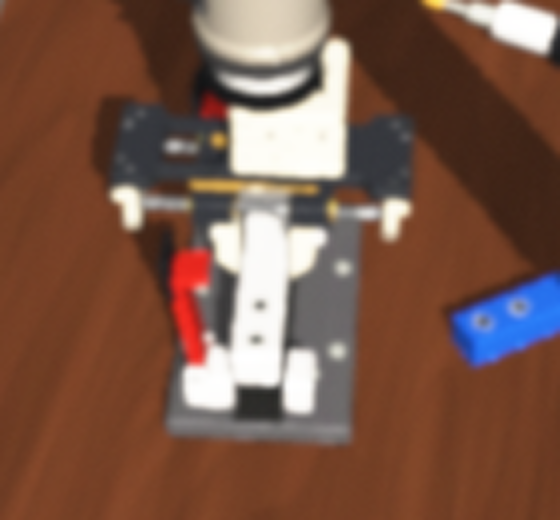

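Run:
```python
from h import *
np.set_printoptions(precision=2,suppress=True,linewidth=150)
o,t,R=tool(); print(R.round(4).tolist())
p,P=cloud('w5'); T=(P-t)@R
for r in list(range(74,86,4))+list(range(150,236,8)):
    v=np.abs(P[r,:,2]-18)<6; v[:175]=0; v[385:]=0
    c=np.where(v)[0]
    b=np.where(np.abs(P[r,:,2]-82)<5)[0]; b=b[(b>230)&(b<330)]
    l=T[r,c[0]]; q=T[r,c[-1]]
    print(r,c[0],c[-1],l[1:],q[1:],'mid',(l[1]+q[1])/2,'bar mid',(T[r,b[0],1]+T[r,b[-1],1])/2)
for r in (95,110,125,132):
    v=np.abs(P[r,:,2]-44.5)<4; v[:200]=0; v[345:]=0; c=np.where(v)[0]; print(r,c[0],c[-1],T[r,c[0]],T[r,c[-1]], P[r,312:345:4,2])
for c in (200,210): 
    rr=np.where(np.abs(P[50:130,c,2]-18)<6)[0]+50; print(c,rr[0],T[rr[0],c])
b=np.where(np.abs(P[40:100,279,2]-82)<5)[0]+40; print(b[0],T[b[0],279])
```

```text
[[0.0021, 0.9921, 0.1257], [-0.0009, 0.1257, -0.9921], [-1.0, 0.002, 0.0012]]
74 180 374 [ -63.13 -105.38] [  60.11 -105.73] mid -1.5126025588337235 bar mid -0.8538503063712097
78 180 371 [ -63.22 -102.99] [  57.45 -102.85] mid -2.8862831801912066 bar mid -0.8371265265667249
82 181 336 [ -62.7 -100.6] [  35.62 -100.61] mid -13.5408653832909 bar mid -0.8599925420822485
150 186 368 [-63.61 -58.17] [ 59.9  -58.14] mid -1.852499298602261 bar mid -0.2699354265037819
158 187 367 [-62.81 -52.97] [ 58.66 -53.07] mid -2.075384016724591 bar mid -0.6998899891331503
166 188 367 [-62.75 -47.52] [ 59.92 -47.38] mid -1.4184014708072823 bar mid -0.6046621423733445
174 188 366 [-63.48 -41.91] [ 59.52 -41.94] mid -1.9811421092590749 bar mid -0.3290835503461089
182 189 365 [-62.93 -36.5 ] [ 59.16 -36.41] mid -1.884371527914677 bar mid -0.39301345457155534
190 190 365 [-62.76 -30.81] [ 59.72 -30.67] mid -1.523937876359625 bar mid -0.4144898937838102
198 190 364 [-63.83 -24.65] [ 58.75 -25.47] mid -2.5388812279269466 bar mid -0.40882900255172583
206 191 363 [-63.03 -19.24] [ 58.64 -19.57] mid -2.19506016
[... 169 characters left out ...]
7.57] mid -2.41385724045783 bar mid -0.45321786366897143
230 193 362 [-62.87  -1.4 ] [59.77 -1.1 ] mid -1.553021735852532 bar mid -0.09951863067407452
95 214 340 [ 17.25 -36.91 -90.1 ] [ 12.39  32.77 -89.56] [80.65 43.44 44.98 44.11 44.74 44.9  44.77 47.89 54.  ]
110 213 340 [ 17.94 -38.1  -82.17] [ 11.94  33.1  -81.78] [80.45 44.59 45.1  46.06 45.24 43.84 45.45 48.34 55.14]
125 216 338 [ 15.91 -36.43 -73.93] [ 15.33  33.06 -73.92] [45.46 45.33 45.22 45.32 44.9  44.37 44.12 50.73 56.12]
132 217 338 [ 15.26 -35.94 -70.07] [ 15.23  33.24 -70.07] [44.16 44.73 43.71 43.93 43.87 44.79 45.55 50.98 56.81]
200 70 [  42.92  -50.25 -107.65]
210 70 [  43.53  -44.09 -107.76]
49 [ -21.43   -0.36 -103.96]
```

```bash
python3 -m handwheel '[[[0.3,-0.13,-0.17,0],[0.5,0,0,0],[0.5,0,0,0],[0.5,0,0,0],[0.5,0,0,0],[0.4,0,0,0],[0.3,0,0,0],[0,0,0,0]]]'
python3 -m handwheel '[[[0,0,0,0],[0,0,0,0],[0,0,0,0]]]'
python3 - <<'E'
from h import *
np.set_printoptions(precision=2,suppress=True,linewidth=150)
snap('wrist','w6')
go([525.1,-117.4,22.5],7.2); o,t,R=tool(); print(o['grip_width'],o['contact_force'].round(1))
p,P=cloud('w6'); T=(P-t)@R
b=np.where(np.abs(P[40:100,279,2]-t[2]-22)<5)[0]+40; print(b[0],T[b[0],279],P[b[0]+5:b[0]+20,270,2].mean())
E
```

```text
time: 11.42
tool_pos: [523.8, -117.0, 28.3]
tcp_rot: [-1.995, 1.569, 2.843]
contact_force: [0.6, -0.2, -3.4]
grip_width: 29.8
time: 11.67
tool_pos: [524.5, -117.3, 29.5]
tcp_rot: [0.899, 1.57, -0.545]
contact_force: [0.8, 0.2, -5.5]
grip_width: 29.9
t 11.72 TCP [ 524.5 -117.2   29.5] shift cm along current tool axes [0.7  0.06 0.02]
jaw yaw 7.2 turn about tool x (rad)  0.0003  deg -0.0
29.886915293269794 [ 0.5  0.  -5.2]
49 [ -21.59   -0.47 -103.91] 51.68433197703834
```

View pics/w6.png

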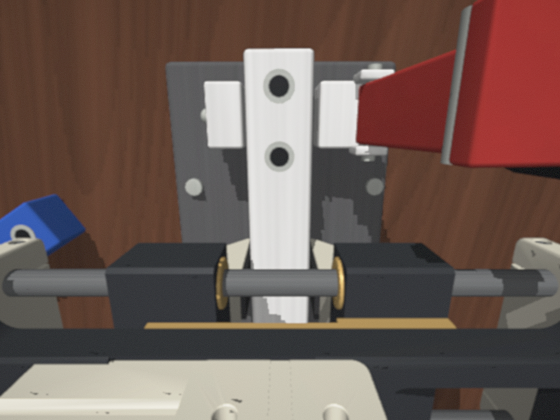

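```bash
python3 -m handwheel '[[[0.2,0.04,0,0],[0.2,0,0,0],[0.15,0,0,0],[0.1,0,0,0],[0,0,0,0],[0,0,0,0],[0,0,0,0]]]'
python3 - <<'E'
from h import *
np.set_printoptions(precision=2,suppress=True,linewidth=150)
go([525.1,-117.4,22.5],7.2); o,t,R=tool(); print(o['grip_width'],o['contact_force'].round(1),o['moment'].round(2))
E
```

```text
time: 12.3
tool_pos: [524.7, -117.1, 22.7]
tcp_rot: [0.15, 1.571, -1.295]
contact_force: [-0.5, 0.2, -4.2]
grip_width: 29.6
t 12.3 TCP [ 524.7 -117.1   22.7] shift cm along current tool axes [0.02 0.04 0.03]
jaw yaw 7.2 turn about tool x (rad)  0.0003  deg -0.0
29.57812562112917 [-0.5  0.2 -4.2] [ 0.01 -0.12  0.02]
```

```bash
python3 -m handwheel '[[[0.05,0,0,0],[0.05,0,0,0],[0.05,0,0,0],[0,0,0,0],[0,0,0,0],[0,0,0,0]]]'
python3 - <<'E'
from h import *
np.set_printoptions(precision=2,suppress=True,linewidth=150)
go([525.1,-117.4,22.5],7.2); o,t,R=tool(); print(o['grip_width'],o['contact_force'].round(1),o['moment'].round(2))
E
```

```text
time: 12.8
tool_pos: [524.8, -117.2, 22.2]
tcp_rot: [0.86, 1.57, -0.584]
contact_force: [-3.2, 1.2, 5.2]
grip_width: 29.6
t 12.8 TCP [ 524.8 -117.2   22.2] shift cm along current tool axes [-0.03  0.03  0.03]
jaw yaw 7.2 turn about tool x (rad)  0.0004  deg -0.0
29.572479968883126 [-3.2  1.2  5.2] [ 0.11  0.45 -0.03]
```

```bash
python3 -m handwheel '[[[0,0,0,0],[0,0,0,0],[0,0,0,0],[0,0,0,0],[0,0,0,0],[0,0,0,0]]]' 0.65
python3 -m handwheel '[[[-1,0,0,0],[-2,0,0,0],[-3,0,0,0],[-4,0,0,0],[-4,0,0,0],[-4,0,0,0],[-4,0,0,0],[-2,0,0,0]]]'
python3 -m handwheel '[[[0,0,0,0],[0,0,0,0],[0,0,0,0]]]' 0
python3 - <<'E'
from h import *
np.set_printoptions(precision=2,suppress=True,linewidth=150)
for n in ['wrist','scene','side']: snap(n,n[0]+'7')
go([525.1,-117.4,22.5],7.2); o,t,R=tool(); print(o['grip_width'],o['contact_force'].round(1),o['moment'].round(2), o['joint_positions'].round(2))
for n in ['scene','side']:
  im=cv2.imread('pics/%s7.png'%n[0])[130:270,180:320]; cv2.imwrite('pics/%s7c.png'%n[0],cv2.resize(im,None,fx=4,fy=4,interpolation=cv2.INTER_CUBIC))
E
```

```text
time: 13.3
tool_pos: [524.7, -117.2, 21.2]
tcp_rot: [0.644, 1.571, -0.801]
contact_force: [0.1, 0.5, 1.3]
grip_width: 59.0
time: 13.97
tool_pos: [525.7, -117.4, 267.5]
tcp_rot: [1.077, 1.563, -0.368]
contact_force: [0.1, -0.3, 0.5]
grip_width: 59.6
time: 14.22
tool_pos: [524.0, -116.9, 260.5]
tcp_rot: [-1.999, 1.569, 2.839]
contact_force: [-0.1, -0.6, -0.3]
grip_width: 44.3
t 14.37 TCP [ 524.  -116.9  259.7] shift cm along current tool axes [23.72  0.17  0.1 ]
jaw yaw 7.2 turn about tool x (rad)  0.0003  deg -0.0
32.428562289799856 [-0.  -1.4 -0.9] [-0.05 -0.09  0.01] [-0.36  0.34  1.43 -0.    1.37 -0.49]
```

View pics/w7.png

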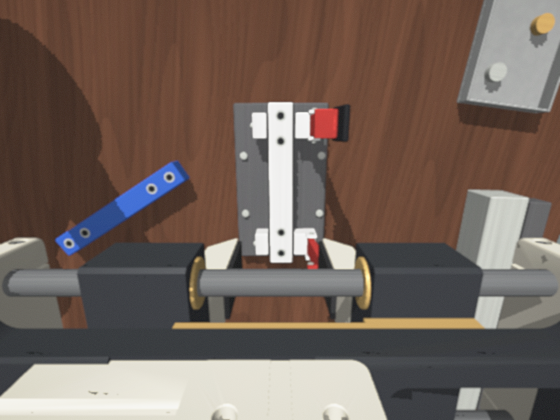

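View pics/s7c.png

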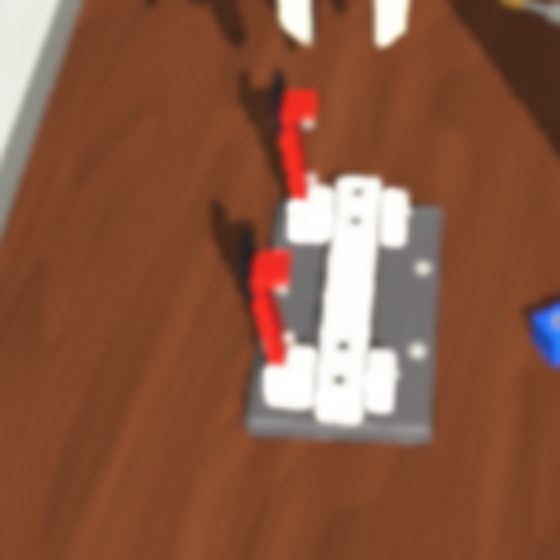

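```bash
python3 -m handwheel '[[[0,0,0,0.12],[0,0,0,0.12],[0,0,0,0.12],[0,0,0,0.12],[0,0,0,0.12],[0,0,0,0.12],[0,0,0,0.12],[0,0,0,0.12]]]' 0
python3 -m handwheel '[[[0,0,0,0.12],[0,0,0,0.12],[0,0,0,0.12],[0,0,0,0.12],[0,0,0,0.12],[0,0,0,0.01],[0,0,0,0],[0,0,0,0]]]'
cat >> h.py <<'E'
F0=np.array([525.0,-117.3,0]); FY=np.radians(7.2)
FR=np.array([[np.cos(FY),-np.sin(FY),0],[np.sin(FY),np.cos(FY),0],[0,0,1]])
def inF(p): return FR.T@(np.array(p)-F0)
def toF(f): return F0+FR@np.array(f)
E
python3 - <<'E'
from h import *
np.set_printoptions(precision=2,suppress=True,linewidth=150)
R=go(toF([110,78,130]),-82.8); o,t,R=tool(); print(R.round(3).tolist(),inF(t),o['grip_width'],o['joint_positions'])
# bar check from w7
p,P=cloud('w7'); Q=(P-F0)@FR
hsv=cv2.cvtColor(p,cv2.COLOR_RGB2HSV)
M=(Q[...,2]>38)&(Q[...,2]<52)&(np.abs(Q[...,0])<22)&(np.abs(Q[...,1])<115)
n,L,st,ce=cv2.connectedComponentsWithStats((M&(np.abs(Q[...,1])<58)).astype(np.uint8)); k=1+np.argmax(st[1:,4]); q=Q[L==k]; print('bar',cv2.minAreaRect(q[:,:2].astype(np.float32)),np.median(q,0))
for f in ('s7','w7'):
    p,P=cloud(f); Q=(P-F0)@FR; hsv=cv2.cvtColor(p,cv2.COLOR_RGB2HSV)
    M=(Q[...,2]>38)&(Q[...,2]<52)&(np.abs(Q[...,0])<17)&(np.abs(Q[...,1])<125)&(hsv[...,1]<60); q=Q[M]; print(f,'barall',q.min(0),q.max(0))
    for s in (78,-78):
        M=(hsv[...,1]>150)&((hsv[...,0]<8)|(hsv[...,0]>172))&(np.abs(Q[...,1]-s)<25)&(Q[...,2]>55)&(Q[...,2]<170)
        q=Q[M]; 
        if len(q): print(s,len(q),q.min(0),q.max(0))
E
```

```text
time: 15.03
tool_pos: [524.3, -117.0, 260.0]
tcp_rot: [-1.061, 1.568, 2.811]
contact_force: [-0.4, -0.3, -0.2]
grip_width: 0.1
time: 15.7
tool_pos: [524.5, -117.0, 260.6]
tcp_rot: [-0.413, 1.57, 2.859]
contact_force: [0.8, 0.1, 1.1]
grip_width: 0.4
t 15.7 TCP [ 524.5 -117.   260.6] shift cm along current tool axes [ 13.05  -7.71 -11.1 ]
jaw yaw -82.5 turn about tool x (rad)  0.0045  deg -0.3
[[-0.001, 0.13, -0.992], [0.0, -0.992, -0.13], [-1.0, -0.0, 0.001]] [ -0.48   0.32 260.62] 0.4004289286992686 [-0.36  0.34  1.43 -0.    1.37  1.08]
bar ((-0.8976316452026367, 0.04593658447265625), (115.94134521484375, 29.479082107543945), 89.86988067626953) [-1.15  2.75 44.34]
s7 barall [ -16.88 -105.89   38.03] [ 16.83 105.62  48.31]
78 183 [29.27 61.59 59.28] [ 52.69  94.42 150.99]
-78 148 [ 26.43 -90.38  63.11] [ 51.92 -60.24 147.9 ]
w7 barall [ -16.12 -105.22   40.83] [ 14.2  103.9   47.02]
78 724 [29.37 64.67 57.11] [ 51.41  92.4  140.54]
-78 208 [ 27.51 -83.36  57.25] [ 45.36 -64.23 139.39]
```

```bash
python3 -m handwheel '[[[0,-1.93,-2.78,0],[0,-1.93,-2.78,0],[0,-1.93,-2.78,0],[0,-1.93,-2.78,0],[3,0,0,0],[3.5,0,0,0],[3.5,0,0,0],[3,0,0,0]]]'
python3 -m handwheel '[[[0,0,0,0],[0,0,0,0],[0,0,0,0]]]'
python3 - <<'E'
from h import *
np.set_printoptions(precision=2,suppress=True,linewidth=150)
for n in ['wrist','side']: snap(n,n[0]+'8')
R=go(toF([110,78,130]),-82.8); o,t,R=tool(); print(inF(t),o['contact_force'])
im=cv2.imread('pics/s8.png')[100:270,180:350]; cv2.imwrite('pics/s8c.png',cv2.resize(im,None,fx=3.5,fy=3.5,interpolation=cv2.INTER_CUBIC))
E
```

```text
time: 16.37
tool_pos: [624.5, -25.9, 128.6]
tcp_rot: [-0.239, 1.569, 3.033]
contact_force: [0.3, 0.4, -0.8]
grip_width: 0.5
time: 16.62
tool_pos: [626.4, -26.7, 133.2]
tcp_rot: [2.824, 1.568, -0.19]
contact_force: [1.2, 0.2, 0.8]
grip_width: 0.4
t 16.72 TCP [626.7 -26.8 134. ] shift cm along current tool axes [ 0.39 -0.09  0.23]
jaw yaw -82.7 turn about tool x (rad)  0.0017  deg -0.1
[112.26  77.08 133.96] [0.63 0.24 0.92]
```

View pics/w8.png

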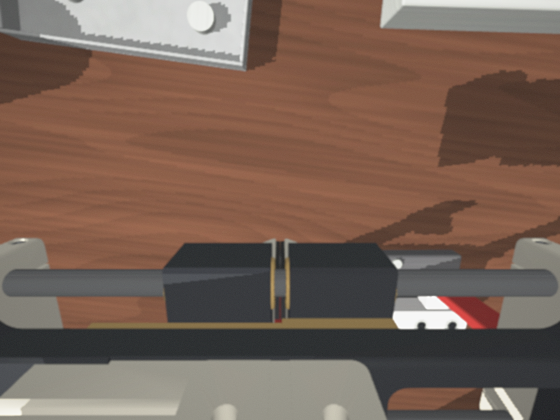

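View pics/s8c.png

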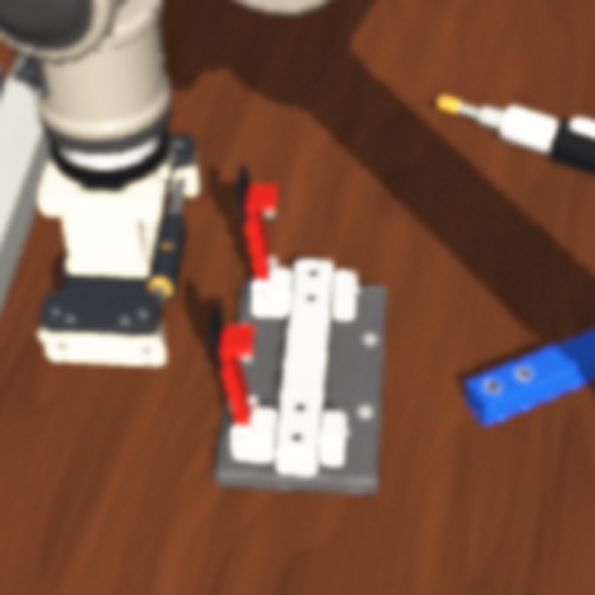

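```bash
python3 -m handwheel '[[[-0.27,-0.09,2.25,0],[-0.27,0,2.25,0],[-0.06,0,1.35,0],[-0.06,0,1.35,0],[0.34,0,1.3,0],[0.34,0,1.3,0],[0,0,0,0],[0,0,0,0]]]'
python3 - <<'E'
from h import *
np.set_printoptions(precision=2,suppress=True,linewidth=150)
for n in ['side']: snap(n,n[0]+'9')
o,t,R=tool(); print(o['time'],inF(t),o['contact_force'])
im=cv2.imread('pics/s9.png')[100:270,180:350]; cv2.imwrite('pics/s9c.png',cv2.resize(im,None,fx=3.5,fy=3.5,interpolation=cv2.INTER_CUBIC))
E
```

```text
time: 17.38
tool_pos: [528.8, -38.2, 132.8]
tcp_rot: [2.788, 1.568, -0.227]
contact_force: [-0.1, -0.9, 0.6]
grip_width: 0.7
17.4333 [ 14.11  77.92 132.6 ] [ 0.5  -0.4   0.92]
```

View pics/s9c.png

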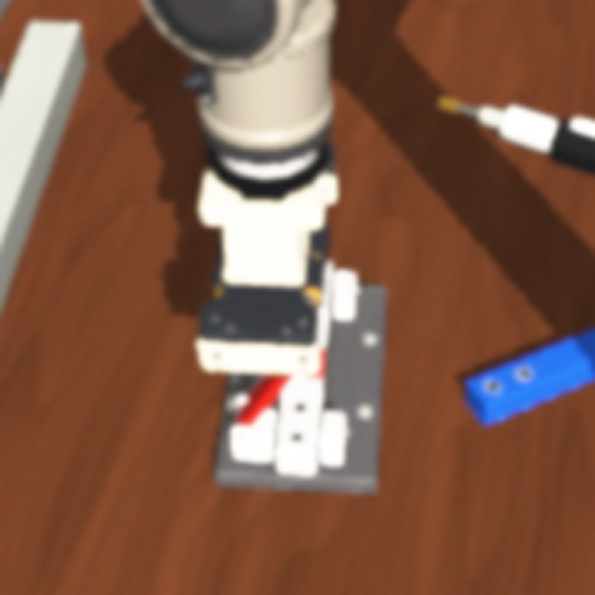

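```bash
python3 -m handwheel '[[[0.7,0,1.15,0],[0.7,0,1.15,0],[1.02,0,0.88,0],[1.02,0,0.88,0],[0.8,0,0.4,0],[0.8,0,0.4,0],[0,0,0,0],[0,0,0,0]]]'
python3 - <<'E'
from h import *
np.set_printoptions(precision=2,suppress=True,linewidth=150)
for n in ['side']: snap(n,n[0]+'10')
o,t,R=tool(); print(o['time'],inF(t),o['contact_force'])
im=cv2.imread('pics/s10.png')[100:270,180:350]; cv2.imwrite('pics/s10c.png',cv2.resize(im,None,fx=3.5,fy=3.5,interpolation=cv2.INTER_CUBIC))
E
```

```text
time: 18.1
tool_pos: [480.3, -44.2, 80.8]
tcp_rot: [2.511, 1.571, -0.504]
contact_force: [-0.1, 0.4, 1.2]
grip_width: 0.3
18.15 [-34.94  78.11  81.  ] [-0.05 -0.05  0.27]
```

View pics/s10c.png

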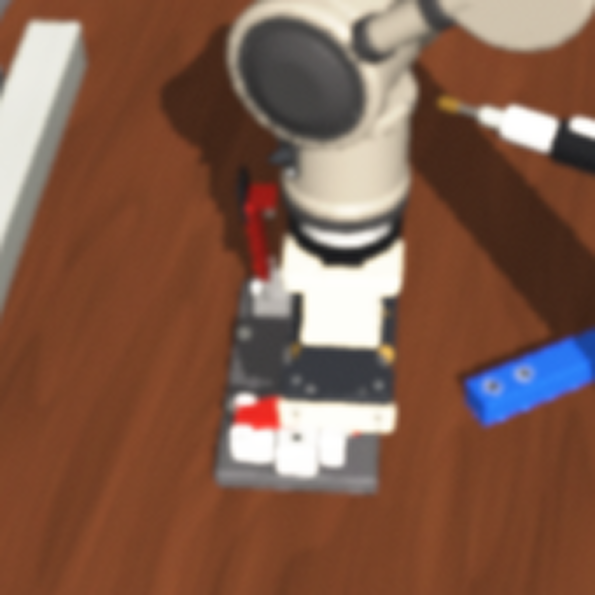

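```bash
python3 -m handwheel '[[[0.6,0,0.25,0],[0.6,0,0.25,0],[0.4,0,0.2,0],[0.3,0,0.1,0],[0.2,0,0,0],[0.1,0,0,0],[0,0,0,0],[0,0,0,0]]]'
python3 - <<'E'
from h import *
np.set_printoptions(precision=2,suppress=True,linewidth=150)
o,t,R=tool(); print(o['time'],inF(t),o['contact_force'])
E
```

```text
time: 18.82
tool_pos: [471.2, -45.0, 58.3]
tcp_rot: [-0.27, 1.569, 2.998]
contact_force: [0.4, 0.5, -0.5]
grip_width: 0.4
18.8167 [-44.32  78.45  58.3 ] [ 0.41  0.51 -0.55]
```

```bash
python3 -m handwheel '[[[0.1,0,0,0],[0.1,0,0,0],[0,0,0,0],[0,0,0,0]]]'
python3 -m handwheel '[[[0.1,0,0,0],[0,0,0,0],[0,0,0,0]]]'
python3 - <<'E'
from h import *
np.set_printoptions(precision=2,suppress=True,linewidth=150)
snap('scene','c11'); snap('wrist','w11')
o,t,R=tool(); print(o['time'],inF(t),o['contact_force'])
im=cv2.imread('pics/c11.png')[170:290,180:320]; cv2.imwrite('pics/c11c.png',cv2.resize(im,None,fx=4,fy=4,interpolation=cv2.INTER_CUBIC))
E
```

```text
time: 19.15
tool_pos: [471.7, -45.1, 57.1]
tcp_rot: [1.974, 1.571, -1.04]
contact_force: [-1.8, 0.3, 6.6]
grip_width: 0.5
time: 19.4
tool_pos: [471.7, -45.2, 56.9]
tcp_rot: [2.392, 1.57, -0.623]
contact_force: [-4.1, 0.2, 15.4]
grip_width: 0.4
19.5 [-43.83  78.25  56.92] [-4.36  0.35 15.49]
```

View pics/c11c.png

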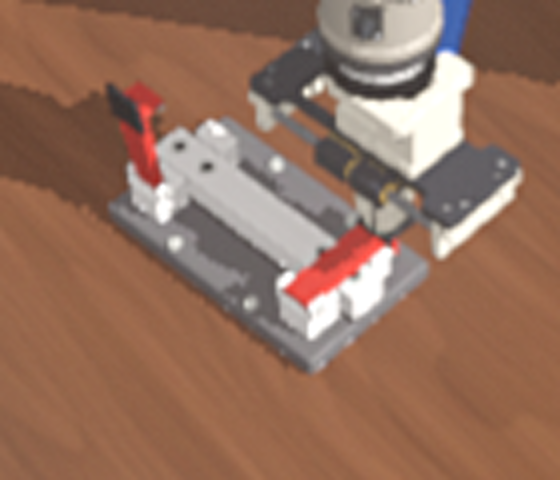

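View pics/w11.png

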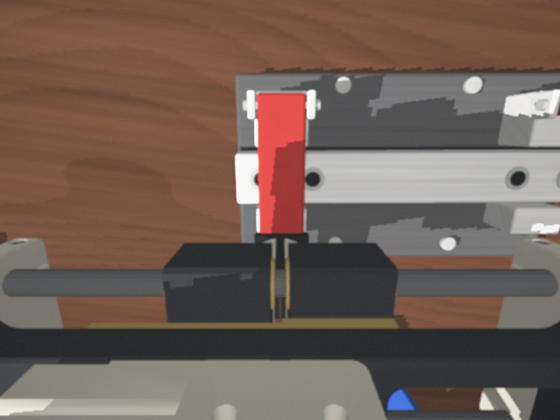

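```bash
python3 -m handwheel '[[[-1.5,0,0,0],[-3,0,0,0],[-4,0,0,0],[-4,0,0,0],[-4,0,0,0],[-3.5,0,0,0],[0,0,0,0],[0,0,0,0]]]'
python3 -m handwheel '[[[0,1.95,-1.95,0],[0,1.95,-1.95,0],[0,1.95,-1.95,0],[0,1.95,-1.95,0],[0,1.95,-1.95,0],[0,1.95,-1.95,0],[0,1.95,-1.95,0],[0,1.95,-1.95,0]]]'
python3 -m handwheel '[[[0,0,0,0],[0,0,0,0]]]'
python3 - <<'E'
from h import *
np.set_printoptions(precision=2,suppress=True,linewidth=150)
for n in ['side','scene']: snap(n,n[1]+'12')
R=go(toF([112,-78,134]),-82.8); o,t,R=tool(); print(o['time'],inF(t),o['contact_force'],R.round(3).tolist())
for f in ('i12','c12'):
    p,P=cloud(f); Q=(P-F0)@FR; hsv=cv2.cvtColor(p,cv2.COLOR_RGB2HSV)
    for s in (78,-78):
        M=(hsv[...,1]>150)&((hsv[...,0]<8)|(hsv[...,0]>172))&(np.abs(Q[...,1]-s)<25)&(Q[...,2]>35)&(Q[...,2]<170)
        q=Q[M]; 
        if len(q): print(f,s,len(q),q.min(0),q.max(0),np.median(q,0))
im=cv2.imread('pics/i12.png')[100:270,180:350]; cv2.imwrite('pics/i12c.png',cv2.resize(im,None,fx=3.5,fy=3.5,interpolation=cv2.INTER_CUBIC))
E
```

```text
time: 20.17
tool_pos: [472.5, -45.3, 257.5]
tcp_rot: [2.737, 1.566, -0.278]
contact_force: [-1.2, -0.2, -0.3]
grip_width: 0.1
time: 20.83
tool_pos: [646.5, -180.8, 253.0]
tcp_rot: [-0.492, 1.567, 2.776]
contact_force: [-0.3, 0.7, 0.3]
grip_width: 0.6
time: 21.0
tool_pos: [645.8, -180.6, 252.0]
tcp_rot: [-0.511, 1.566, 2.757]
contact_force: [-0.0, -0.4, -0.5]
grip_width: 0.6
t 21.1 TCP [ 645.3 -179.5  254.1] shift cm along current tool axes [12.01  0.14 -0.08]
jaw yaw -82.7 turn about tool x (rad)  0.0013  deg -0.1
21.1 [111.57 -76.75 254.07] [ 0.93  0.46 -0.3 ] [[-0.003, 0.127, -0.992], [0.001, -0.992, -0.127], [-1.0, -0.002, 0.003]]
i12 78 226 [-45.31  63.81  39.07] [43.19 92.95 58.14] [ 1.62 78.88 54.49]
i12 -78 151 [ 26.68 -90.96  64.88] [ 51.75 -61.83 149.7 ] [ 40.89 -67.88 127.54]
c12 78 179 [-43.33  57.26  35.44] [48.6  93.11 60.46] [ 5.29 78.1  53.71]
c12 -78 103 [ 29.96 -92.14  61.03] [ 55.19 -62.64 141.56] [ 47.25 -71.14 110.6 ]
```

View pics/i12c.png

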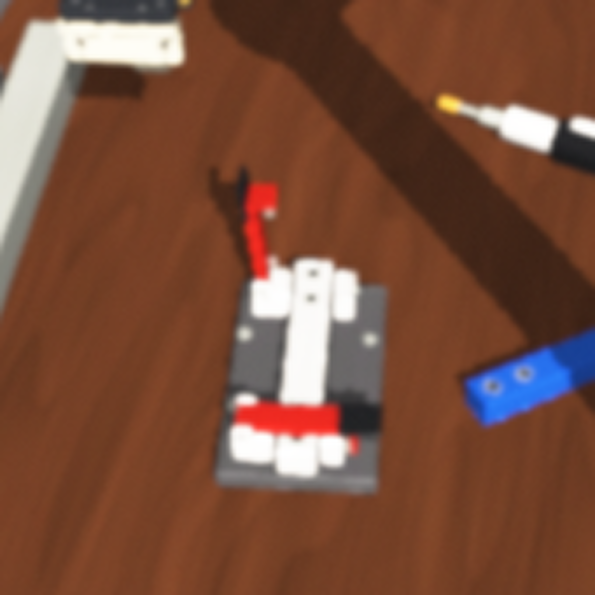

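Left strap stays shut and level (black pad at side crop (360,418)). Next is the right strap, with the same path.

```bash
python3 -m handwheel '[[[2,0.14,0,0],[3,0,0,0],[3,0,0,0],[2.5,0,0,0],[1.5,0,0,0],[0,0,0,0],[0,0,0,0],[0,0,0,0]]]'
python3 - <<'E'
from h import *
np.set_printoptions(precision=2,suppress=True,linewidth=150)
R=go(toF([112,-78,134]),-82.8); o,t,R=tool(); print(o['time'],inF(t),o['contact_force'])
E
```

```text
time: 21.77
tool_pos: [646.9, -181.3, 137.6]
tcp_rot: [2.618, 1.568, -0.396]
contact_force: [0.2, 0.7, 0.7]
grip_width: 0.4
t 21.77 TCP [ 646.9 -181.3  137.6] shift cm along current tool axes [ 0.36 -0.08  0.09]
jaw yaw -82.7 turn about tool x (rad)  0.0016  deg -0.1
21.7667 [112.9  -78.8  137.59] [0.23 0.71 0.66]
```

```bash
python3 -m handwheel '[[[-0.1,-0.05,2.3,0],[-0.1,0,2.3,0],[-0.06,0,1.35,0],[-0.06,0,1.35,0],[0.34,0,1.3,0],[0.34,0,1.3,0],[0,0,0,0],[0,0,0,0]]]'
python3 - <<'E'
from h import *
np.set_printoptions(precision=2,suppress=True,linewidth=150)
snap('side','s13')
R=go(toF([14,-78,133]),-82.8);o,t,R=tool(); print(o['time'],inF(t),o['contact_force'])
im=cv2.imread('pics/s13.png')[100:270,180:350]; cv2.imwrite('pics/s13c.png',cv2.resize(im,None,fx=3.5,fy=3.5,interpolation=cv2.INTER_CUBIC))
E
```

```text
time: 22.43
tool_pos: [548.7, -193.9, 133.9]
tcp_rot: [2.564, 1.568, -0.451]
contact_force: [0.9, -0.3, 0.6]
grip_width: 0.2
t 22.48 TCP [ 549.2 -193.9  133.6] shift cm along current tool axes [ 0.06 -0.1   0.04]
jaw yaw -82.7 turn about tool x (rad)  0.0009  deg -0.1
22.4833 [ 14.42 -78.99 133.64] [-0.29  0.53  0.06]
```

View pics/s13c.png

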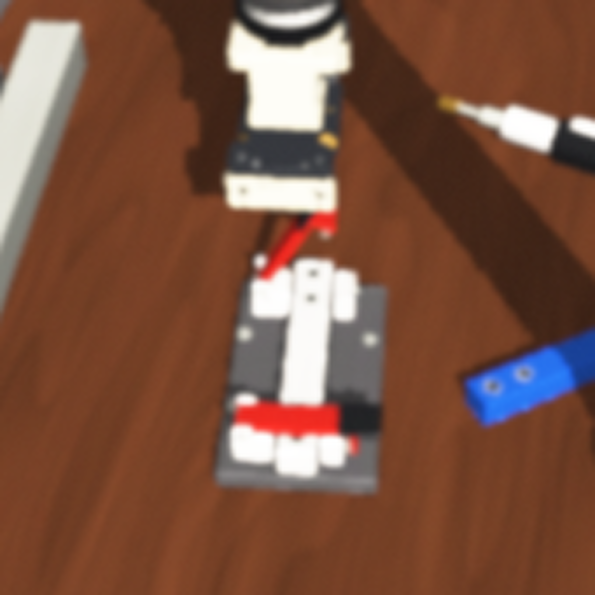

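```bash
python3 -m handwheel '[[[0.7,-0.05,1.17,0],[0.7,0,1.17,0],[1.05,0,0.88,0],[1.05,0,0.88,0],[0.8,0,0.4,0],[0.8,0,0.4,0],[0,0,0,0],[0,0,0,0]]]'
python3 -m handwheel '[[[0.6,0,0.25,0],[0.6,0,0.25,0],[0.4,0,0.2,0],[0.3,0,0.1,0],[0.2,0,0,0],[0,0,0,0],[0,0,0,0],[0,0,0,0]]]'
python3 - <<'E'
from h import *
np.set_printoptions(precision=2,suppress=True,linewidth=150)
o,t,R=tool(); print(o['time'],inF(t),o['contact_force'])
E
```

```text
time: 23.15
tool_pos: [499.8, -199.2, 80.9]
tcp_rot: [-0.786, 1.57, 2.482]
contact_force: [0.6, -0.3, 0.6]
grip_width: 0.5
time: 23.82
tool_pos: [491.1, -200.1, 59.8]
tcp_rot: [-0.456, 1.57, 2.813]
contact_force: [0.5, 0.3, 0.2]
grip_width: 0.5
23.8167 [-44.05 -77.92  59.76] [0.54 0.28 0.23]
```

```bash
python3 -m handwheel '[[[0.1,0,0,0],[0.1,0,0,0],[0.1,0,0,0],[0,0,0,0],[0,0,0,0]]]'
python3 -m handwheel '[[[0.1,0,0,0],[0,0,0,0],[0,0,0,0]]]'
python3 - <<'E'
from h import *
np.set_printoptions(precision=2,suppress=True,linewidth=150)
o,t,R=tool(); print(o['time'],inF(t),o['contact_force'])
E
```

```text
time: 24.23
tool_pos: [491.4, -200.3, 57.2]
tcp_rot: [1.125, 1.571, -1.89]
contact_force: [-0.9, 0.4, 2.6]
grip_width: 0.7
time: 24.48
tool_pos: [491.5, -200.3, 57.0]
tcp_rot: [2.1, 1.57, -0.914]
contact_force: [-3.5, 1.7, 10.4]
grip_width: 0.4
24.4833 [-43.66 -78.16  57.03] [-3.47  1.7  10.41]
```

```bash
python3 -m handwheel '[[[0.1,0,0,0],[0,0,0,0],[0,0,0,0]]]'
python3 -m handwheel '[[[-1.5,0,0,0],[-3,0,0,0],[-4,0,0,0],[-4,0,0,0],[-4,0,0,0],[-3.5,0,0,0],[0,0,0,0],[0,0,0,0]]]'
python3 -m handwheel '[[[0,0,-3,0],[0,0,-3,0],[0,0,-3,0],[0,0,-3,0],[0,0,-3,0],[0,0,0,0],[0,0,0,0],[0,0,0,0]]]'
python3 - <<'E'
from h import *
np.set_printoptions(precision=2,suppress=True,linewidth=150)
for n in ['side','scene']: snap(n,n[1]+'14')
o,t,R=tool(); print(o['time'],inF(t),o['contact_force'])
for f in ('i14','c14'):
    p,P=cloud(f); Q=(P-F0)@FR; hsv=cv2.cvtColor(p,cv2.COLOR_RGB2HSV)
    for s in (78,-78):
        M=(hsv[...,1]>150)&((hsv[...,0]<8)|(hsv[...,0]>172))&(np.abs(Q[...,1]-s)<14)&(Q[...,2]>35)&(Q[...,2]<170)
        q=Q[M]; k=np.abs(q[:,2]-55)<7
        print(f,s,len(q),q.min(0),q.max(0),np.median(q,0),'slope',np.polyfit(q[k,0],q[k,2],1))
    M=(Q[...,2]>38)&(Q[...,2]<50)&(np.abs(Q[...,0])<22)&(np.abs(Q[...,1])<58)
    q=Q[M]; print('bar',cv2.minAreaRect(q[:,:2].astype(np.float32)),np.median(q,0))
    im=cv2.imread('pics/%s.png'%f)[130:280,180:330]; cv2.imwrite('pics/%sc.png'%f,cv2.resize(im,None,fx=4,fy=4,interpolation=cv2.INTER_CUBIC))
E
```

```text
time: 24.73
tool_pos: [491.5, -200.4, 56.9]
tcp_rot: [2.207, 1.57, -0.807]
contact_force: [-6.0, 1.7, 18.4]
grip_width: 0.9
time: 25.4
tool_pos: [492.3, -200.7, 257.0]
tcp_rot: [2.476, 1.566, -0.538]
contact_force: [0.0, 0.2, -0.1]
grip_width: 0.2
time: 26.07
tool_pos: [639.4, -181.1, 252.9]
tcp_rot: [-0.432, 1.567, 2.837]
contact_force: [-0.6, 0.6, 0.3]
grip_width: 0.2
26.1667 [105.37 -77.99 254.57] [ 1.03 -0.42  1.03]
i14 78 224 [-45.27  64.64  38.03] [43.38 91.17 58.27] [ 2.25 78.82 54.36] slope [-0.01 54.33]
i14 -78 169 [-45.5  -91.94  35.96] [ 42.8  -64.03  58.88] [ -0.86 -76.02  54.46] slope [-0.   54.37]
bar ((-1.9948930740356445, -0.6949462890625), (29.684358596801758, 114.2896728515625), 0.519006609916687) [-2.14  1.81 43.61]
c14 78 179 [-39.55  64.44  43.23] [48.51 91.81 60.75] [ 7.24 78.33 54.36] slope [-0.01 54.56]
c14 -78 150 [-37.65 -91.78  46.09] [ 48.28 -64.86  60.82] [  7.69 -77.81  54.37] slope [ 0.01 54.38]
bar ((3.652613639831543, -0.234588623046875), (33.0926628112793, 115.21038818359375), 0.731584906578064) [ 4.63  1.35 43.08]
```

View pics/i14c.png

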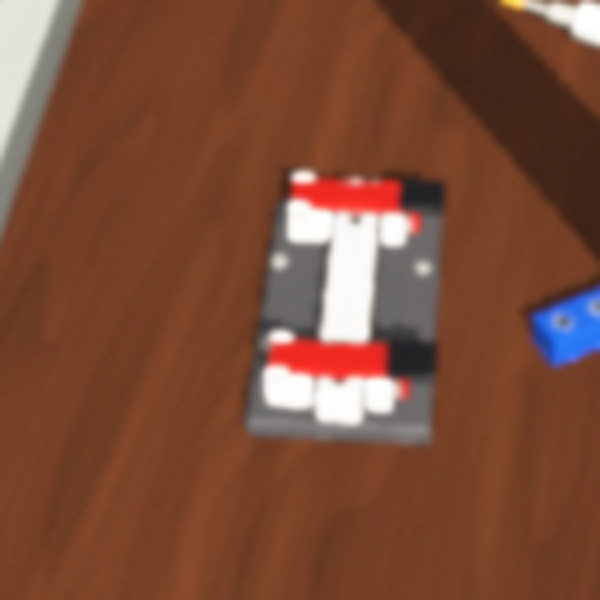

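View pics/c14.png

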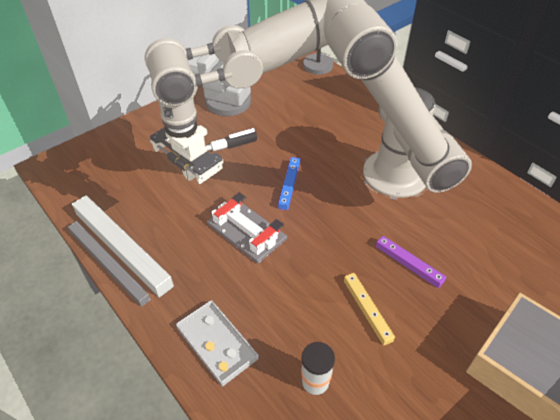

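Both straps are level and shut. The bar lies in the channel, the arm is clear, and the brass bar, tumbler and grinder look untouched. I'm handing in.

Run:
```python
from h import *
print(bot.get_obs()['time']); print(bot.close_job())
```

```text
26.1667
the job is handed in; nothing more can be done
None
```

The aluminium bar is lying in the fixture with both red straps snapped shut over it, and I handed the job in at 26.2 s; no verdict is reported.

- **Bar:** I gripped it at its middle and lowered it between the blocks. The force reading changed from about -5 N to +5 N as it seated, and only then did I let go. The wrist camera then put it about 1 mm off the middle across, and its top at 44.3 mm, which means it is resting on the bed.
- **Straps:** I swung each one over with the closed fingertips and pressed its pad down to 56.9 mm, with 15 N on the left and 18 N on the right. After the arm backed off, both cameras showed both straps level, within about 0.01 rad.
- **Other things:** The brass bar, tumbler and grinder look unmoved in the last scene picture. I judged that by eye and did not measure it.

**A disagreement:** the scene and side cameras differ by about 5 mm in x. In the last pictures they put the bar at +3.7 and -2.0 mm across. I relied on the wrist camera, because it sees the bar and the fixture together.

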